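# Seat a detector plate on the locating pin of its mounting base

### The job

Pick up the aluminium plate that has a hole in it (not the blank one) by its square post and set it on the dark mounting base so that it rests on the base's locating pin, with its hole just beyond one end of the slot the pin stands in. Keep its long edge along the fence and slide it gently back along the slot, without forcing it, until the hole comes over the pin and the plate drops down flat on the bed; then let go and leave everything else on the bench where it is.

Things in the scene. Friction and masses are not known exactly. Their poses are not given: they have to be found in the camera images.
- plate: The plate to seat: bare aluminium, 70 mm (its x) by 190 mm (its y), 6 mm thick, 0.24 to 0.39 kg, loose. Origin: centre of its underside; z up. A through hole of 14 mm diameter lies on the long centre line, 52 mm from the centre towards +y.
- post (a point): Centre of the top of the plate's square post, the grip: 30 mm (plate x) by 24 mm (plate y), 45 mm tall, standing on the middle of the plate, its top 51 mm above the plate's underside. Axes as the plate's.
- hole (a point): Centre of the plate's hole, at the underside of the plate. Axes as the plate's.
- base: Mounting base, dark steel, fixed. Origin on the bench, below the point 'bed'. Its flat bed is 320 mm long (its y, both ends open), reaches from x = -55 to +47 mm, top 20 mm above the origin. A steel pin, 11 mm diameter, 7 mm tall (top 2 mm tapers to 7 mm), stands on it at x = 0, 35 mm from the fence: a plate with its edge on the fence has its hole in line with the pin.
- bed (a point): Middle of the pin's slot, at the bed's top (x = 0, y = 0 of the base). Axes as the base's. The slot, 50 mm long, runs along y. The pin is clamped in it and does not move, but it stands anywhere from y = -18 to +18 mm, differently each time, and its place is not measured. The plate may lie with its hole towards either end of the base.
- fence (a point): Foot of the fence's inner face, at its middle, at the bed's top. The fence is a straight upright wall along the base's +x side, 320 mm long (base y), 12 mm thick, 24 mm tall above the bed; its inner face is at x = +35 mm of the base. Axes as the base's.
- blank: Bystander: a plate of the same outline (70 by 190 by 6 mm) without a hole, with a round post of 26 mm diameter, 45 mm tall. Origin: centre of its underside.
- mouse: Bystander: black computer mouse, 105 by 60 by 32 mm. Origin: centre of its underside.
- driver: Bystander: screwdriver, 170 mm long, lying. Origin at its middle, underside.
- tray: Bystander: empty grey parts tray, 110 by 80 by 25 mm. Origin: centre of its underside.
- bottle: Bystander: white bottle with a blue cap, 54 mm diameter, 110 mm tall. Origin: centre of its underside.
- lenscap: Bystander: black lens cap, a disc of 44 mm diameter, 12 mm tall, lying between the plates and the base. Origin: centre of its underside.
- mug: Bystander: white mug, 76 mm diameter, 90 mm tall. Origin: centre of its underside.
Not all that is in view belongs to the job. Leave any blue or red look-alike of the plate alone.

How it is judged:
On the way:
1. the plate is on the base, up on the pin, its hole beyond one end of the pin's slot (contact force between plate and base above 0.3 N and horizontal distance between hole and bed below 0.09 m and z of hole in the frame of bed between 0.002 and 0.014 m and (y of hole in the frame of bed above 0.025 m or y of hole in the frame of bed below -0.025 m)), for 0.1 s.
At the end, for the whole second after the job is handed in: The plate is released and at rest, flat on the bed (tilt under 0.03 rad, hole within 2 mm of the bed's top), its hole down over the pin (within 3 mm of the slot's centre line, within 20 mm of its middle along it), its long side along the fence within 0.08 rad (z of hole in the frame of bed between -0.003 and 0.002 m and x of hole in the frame of bed between -0.003 and 0.003 m and y of hole in the frame of bed between -0.02 and 0.02 m and angle between plate's own z axis and vertical below 0.03 rad and angle between the y axis of plate and the y axis of base, either way round below 0.08 rad and linear speed of plate below 0.01 m/s); the robot touches nothing.
It fails at once if the plate is pressed, rammed or dropped on the base, fence or pin with more than 25 N (contact force between plate and base above 25 N).
It fails at once if the plate is tipped by more than 0.5 rad (angle between plate's own z axis and vertical above 0.5 rad).
It fails at once if a bystander is moved by more than 20 mm (distance of any of blank, mouse, driver, tray, bottle, lenscap, mug from where it was at the start of the episode above 0.02 m).
It also fails if it takes over 48 s, if anything falls off the work surface, if the arm or the gripper's body presses on something with over 40 N, if the wrist force passes 120 N, or if a joint passes its speed limit or range.

### The arm

A 6-joint arm with a two-finger parallel gripper is mounted at the origin on the work surface. World frame = base frame: x ahead of the robot, y to its left, z up, the work surface at z = 0. Lengths are in m, angles in rad, forces in N, time in s.
With the tool pointing down it reaches from about 0.375 to 0.9 m from the base axis. Payload 3.1 kg.
Tool frame: the origin (TCP) lies at the centre of the arm's flange, where the gripper is bolted on; the fingertips stand 182 mm ahead of it and the grasp point (between the pads) lies 164 mm ahead of it; z points along the fingers, y is the line along which they close (so a half turn about z gives the same grasp; the last joint's range is limited). The gripper opens to 87 mm and grips with 3 to 60 N. Pads are 19 mm wide; open, the fingers measure 117 mm over their backs; the gripper's body (75 mm by 190 mm) begins 51 mm behind the grasp point.
Start: joints at [1.022, 0.527, 1.433, -0, 1.181, -0.178], TCP at [0.226, 0.583, 0.405] pointing down, gripper open.
Joint ranges: [-3.08, 3.08], [-0.75, 2.2], [0.22, 2.44], [-1.43, 4.57], [0, 2.65], [-2.85, 2.85]. Speed limits (rad/s): [2.79, 2.79, 3.14, 3.14, 3.14, 3.14].

### API

Orientations are given as a unit quaternion [x, y, z, w].
In Python, from rig import * gives the robot as it stands.
- The arm moves only by the tool move_arm, never from a script. Its argument "commands" is a list that holds one entry, the list of rows, each a list of 6 numbers: the shift along the tool's x, y, z in units of 40 mm (1.0 is 40 mm), then the turn, a rotation vector about the tool's x, y, z in rad. A call has 1 to 12 rows; each row is the pose to reach, as a shift and turn from the pose commanded when the call began, along the tool's axes at that moment; what a row does not reach only later rows make up. A row lasts 1/8 s, in which the tool goes at most 62.5 mm and 10.7 degrees, less where a joint would pass 70% of its speed; a pose out of reach is approached as far as the arm can. A call with a gripper value outside its range is refused whole. "claw" is the closure, from -1 (fully open) to 1 (shut), so that 0 is half open, set as the call begins (left out, the last holds). The fingers move at their own pace and stop on an object; "squeeze" is the grip in N (left out, the last holds). Time passes only in rows, so rows that repeat a pose let the fingers close. It gives the time, the measured TCP pose, the force, the opening and the grip force at its end, in the units of the state.
- get_obs(): the state, without advancing time (a new reading comes with each control period).
- camera(name): name is "side" or "top"; returns a dict with "pixels" (384x512x3 uint8, blue, green, red), "range_z" (384x512 float32, m along the optical axis (not along the pixel's ray), 0 where there is no reading), "camera_matrix" (3x3 intrinsics, pixels), "extrinsics" (4x4, takes a point from world to camera coordinates). Camera axes: x right, y up, looking along -z (the intrinsics and any distortion apply to the point x, -y, -z); pixel columns grow to the right and rows downward; lengths in m; the calibration is good to about 2 mm. A picture is of the moment at which its call begins.
- hand_in(): hands the job in; it is judged then, once.
The state is a dict: "time": time; "q": joint angles; "joint_velocities": joint speeds; "joint_torque": joint torques, N m; "position": TCP position; "tool_rot": TCP orientation; "ft_force": force on the tool from outside, world axes, zero at the start; "moment": the same for the moment, N m; "grip_width": finger opening in m; "grip_force": force on a finger pad.
Only numpy, scipy, OpenCV 4.12 (cv2) and the standard library are available. Lean on these libraries where they do the work, as an engineer would, in place of code of your own. Each camera call takes 0.05 s, during which the arm holds its last target. There are 200 camera calls.

## Working session

There is one attempt and no reset: what is moved stays moved. The work goes in short steps, Python scripts to look and compute and a tool call to move; the robot and the scene stay as the last step left them, time stands still between calls to the robot, and variables do not carry over. Pictures are saved under pics/ and viewed, at most 10 in all, crops included, and the job is handed in when it is done.

Besides the shell and the picture viewer there is one more tool, called after ">>>" in YAML: its name, and indented under it one key for each argument. move_arm: Moves the arm, as the interface text tells. Its arguments: {"type":"object","properties":{"commands":{"type":"array","items":{"type":"array","items":{"type":"array","items":{"type":"number"}}}},"claw":{"type":"number"},"squeeze":{"type":"number"}},"required":["commands"]}

```bash
mkdir -p pics; ls; cat > h.py <<'E'
from rig import *
import numpy as np, cv2
def grab(n):
    c=camera(n); return c
def ray(c,u,v):
    K=np.array(c["camera_matrix"]);E=np.array(c["extrinsics"]);
    d=np.linalg.inv(K)@np.array([u,v,1.]); d=np.array([d[0],-d[1],-d[2]])
    R=E[:3,:3]; return -R.T@E[:3,3], R.T@d
def onplane(c,u,v,z):
    o,d=ray(c,u,v); return o+d*(z-o[2])/d[2]
def cloud(c):
    K=np.array(c["camera_matrix"]);E=np.array(c["extrinsics"]);Z=c["range_z"]
    v,u=np.mgrid[:Z.shape[0],:Z.shape[1]]
    P=np.stack([(u-K[0,2])/K[0,0]*Z,-(v-K[1,2])/K[1,1]*Z,-Z],-1)
    return (P-E[:3,3])@E[:3,:3]
E
python3 - <<'E'
from h import *
t=grab("top");s=grab("side")
cv2.imwrite("pics/a.png",t["pixels"]);cv2.imwrite("pics/b.png",s["pixels"])
np.savez("t0.npz",**{k:t[k] for k in t});np.savez("s0.npz",**{k:s[k] for k in s})
o=get_obs();print(o);print(t["camera_matrix"],t["extrinsics"],s["extrinsics"],t.keys())
E
```

```text
pics
{'time': 0.1, 'q': array([ 1.02151342e+00,  5.28370420e-01,  1.43378178e+00, -9.99705518e-06,
        1.18137517e+00, -1.78453838e-01]), 'joint_velocities': array([-0.0005527 , -0.00218984, -0.00386519,  0.00193918,  0.0010127 ,
        0.00124538]), 'joint_torque': array([-4.91424216e-04, -4.40985525e+01, -1.77150893e+01,  6.34251977e-02,
        5.33650559e-02, -5.44025318e-05]), 'position': array([0.22627528, 0.58226961, 0.40386842]), 'tool_rot': array([ 1.84352022e-01,  9.82859805e-01, -9.05669162e-04, -3.39955847e-04]), 'ft_force': array([-0.34246659, -0.15242845, -0.11976708]), 'moment': array([-0.000172  , -0.01372646,  0.02627594]), 'grip_force': 0.0, 'grip_width': 0.08700323610833927}
[[352.95310484   0.         256.77192153]
 [  0.         352.95310484 193.64449425]
 [  0.           0.           1.        ]] [[ 0.02214993 -0.9997514  -0.00255499 -0.06175832]
 [ 0.99636809  0.02186465  0.08229566 -0.52167133]
 [-0.08221934 -0.00436856  0.99660468 -1.27005288]
 [ 0.          0.          0.          1.        ]] [[ 0.94905465 -0.31481994  0.01355288 -0.49593227]
 [ 0.21428288  0.67631559  0.70475532 -0.13104671]
 [-0.23103705 -0.66594717  0.70932098 -1.62128607]
 [ 0.          0.          0.          1.        ]] dict_keys(['pixels', 'range_z', 'camera_matrix', 'extrinsics'])
```

View pics/a.png

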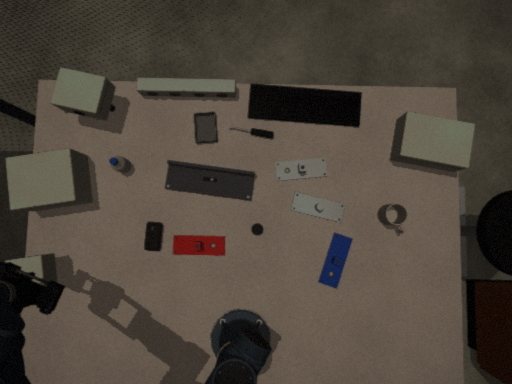

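View pics/b.png

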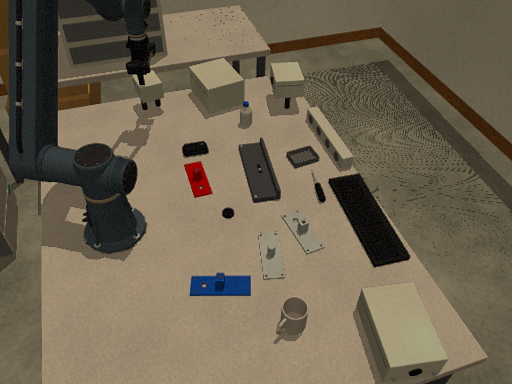

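Candidates for the plate in the top view:
- Bare plate at (301,169), with a dark spot at (287,170).
- Bare plate at (318,207), whose post looks round.
- Red look-alike at (199,245) and blue look-alike at (335,261).

The base is at (210,181), with its fence on the upper (far) side. I'll check the choice in a close crop.

```bash
python3 - <<'E'
from h import *
t=dict(np.load("t0.npz"));p=t["pixels"]
a=cv2.resize(p[150:225,265:350],None,fx=6,fy=6,interpolation=cv2.INTER_CUBIC)
b=cv2.resize(p[155:205,160:260],None,fx=7,fy=7,interpolation=cv2.INTER_CUBIC)
a=a[:, :]
W=max(a.shape[1],b.shape[1]);f=lambda i:cv2.copyMakeBorder(i,0,0,0,W-i.shape[1],cv2.BORDER_CONSTANT)
o=np.vstack([f(a),f(b)]);o=cv2.resize(o,None,fx=.74,fy=.74,interpolation=cv2.INTER_AREA);o=np.clip(o*1.6,0,255).astype(np.uint8);print(o.shape);cv2.imwrite("pics/c.png",o)
P=cloud(t)
for u,v in [(301,169),(287,170),(318,207),(296,170),(210,190),(240,190),(210,165),(208,180),(303,168),(320,208)]:print(u,v,P[v,u].round(4),p[v,u])
E
```

```text
(592, 518, 3)
301 169 [ 0.6128 -0.2073  0.0513] [ 91 100 103]
287 170 [ 6.158e-01 -1.612e-01  5.000e-04] [ 84  97 109]
318 207 [ 0.4775 -0.2693  0.0521] [102 112 110]
296 170 [ 0.6159 -0.1944  0.0043] [101 110 110]
210 190 [0.5328 0.1218 0.0181] [33 35 37]
240 190 [0.5347 0.0113 0.0241] [39 38 40]
210 165 [0.6284 0.1273 0.0007] [67 76 87]
208 180 [0.57   0.1309 0.015 ] [18 19 19]
303 168 [ 0.6173 -0.215   0.0466] [54 59 61]
320 208 [ 0.4741 -0.2766  0.0509] [ 99 110 110]
```

View pics/c.png

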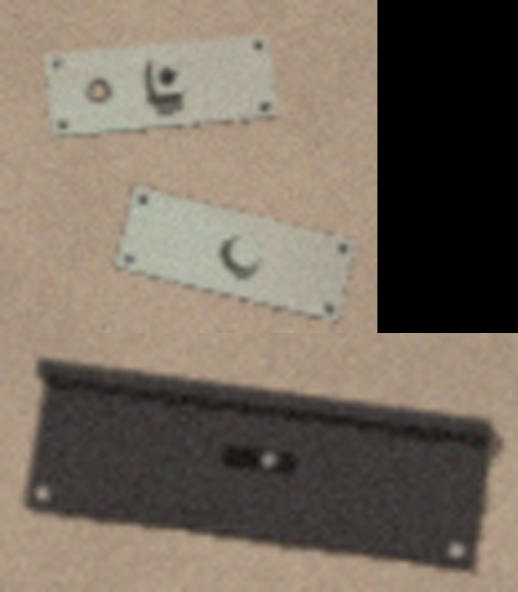

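The plate at (301,169) is the right one: its hole is at about (287,170), on the +y side, and its post is square. The lower plate is the blank. The pin shows at about (212,179.5), slightly right of the slot's middle at about (210,179.5).

```bash
cat >> h.py <<'E'
def big(mask,box):
    m=np.zeros_like(mask);x0,y0,x1,y1=box;m[y0:y1,x0:x1]=mask[y0:y1,x0:x1]
    m=cv2.morphologyEx(m,cv2.MORPH_CLOSE,np.ones((5,5)))
    cs,_=cv2.findContours(m,cv2.RETR_EXTERNAL,cv2.CHAIN_APPROX_NONE);return max(cs,key=cv2.contourArea)
def rect(c,cnt,z):
    # outline pixels cast on plane z, min area rect in world (mm)
    P=np.array([onplane(c,u,v,z)[:2] for u,v in cnt.reshape(-1,2)])*1000
    (cx,cy),(w,h),a=cv2.minAreaRect(P.astype(np.float32))
    if w>h: a+=90
    a=(a+45)%90-45 if False else ((a+90)%180-90)   # yaw of long axis rel. to +y
    return np.round([cx,cy,min(w,h),max(w,h),a],1)
E
python3 - <<'E'
from h import *
for n,pb,bb,hb in [("t0.npz",(270,153,332,184),(160,155,260,205),(282,165,292,176)),("s0.npz",(278,206,328,255),(234,133,284,205),None)]:
    c=dict(np.load(n));p=c["pixels"];hsv=cv2.cvtColor(p,cv2.COLOR_BGR2HSV)
    sat=(hsv[...,1]<38)&(hsv[...,2]>70)
    cn=big((sat*255).astype(np.uint8),pb);print(n,"plate",rect(c,cn,.006),cv2.contourArea(cn))
    dk=((hsv[...,2]<60)*255).astype(np.uint8)
    cn=big(dk,bb);r=cn.reshape(-1,2);print("base box",cv2.boxPoints(cv2.minAreaRect(cn)).round(1).tolist(), "poly",cv2.approxPolyDP(cn,3,True).reshape(-1,2).tolist())
c=dict(np.load("t0.npz"));p=c["pixels"]
print(hsv.shape, onplane(c,287.1,170.3,.006),onplane(c,287.1,170.3,.0))
print("slot");print(p[174:186,200:222].mean(2).astype(int))
print("hole");h=cv2.cvtColor(p,cv2.COLOR_BGR2HSV)[...,1];print(h[163:178,280:312])
E
```

```text
t0.npz plate [ 619.9 -211.5   69.9  187.9    6.7] 867.0
base box [[164.10000610351562, 188.39999389648438], [168.0, 159.8000030517578], [254.89999389648438, 171.8000030517578], [250.89999389648438, 200.3000030517578]] poly [[168, 160], [166, 188], [251, 198], [253, 172]]
s0.npz plate [ 628.  -179.6   10.    39.9  -39.8] 1.0
base box [[237.10000610351562, 144.39999389648438], [264.20001220703125, 136.8000030517578], [281.1000061035156, 197.39999389648438], [253.89999389648438, 205.0]] poly [[260, 138], [257, 144], [239, 146], [254, 202], [279, 198]]
(384, 512, 3) [ 0.61382746 -0.16111117  0.006     ] [ 0.61473542 -0.16159589  0.        ]
slot
[[35 33 35 36 37 35 36 35 39 36 37 35 32 35 35 37 37 41 34 36 37 34]
 [31 37 37 38 37 35 37 38 32 36 34 35 38 34 38 37 35 37 35 32 37 34]
 [32 38 36 30 30 32 34 33 34 34 37 37 39 40 34 36 34 35 34 36 39 36]
 [34 37 34 27 17 19 24 19 23 25 26 35 37 35 36 34 36 37 37 39 37 34]
 [36 36 34 22 18 18 14 12 16 22 34 59 57 36 23 21 27 37 36 36 32 35]
 [37 35 31 19 15 18 19 19 15 15 46 78 74 44 25 16 25 28 38 36 34 38]
 [36 34 38 27 20 18 17 18 18 20 36 6
[... 1199 characters left out ...]
 23 25 26 37 62 60 55 37 21 25 22 27 25 27 23 28 32 42 33 42 27 33
  28 20 24 28 19 26 25 30]
 [23 20 21 16 27 24 40 44 38 21 26 18 20 25 21 16 18 26 22 36 27 43 29 43
  41 28 28 35 28 24 27 32]
 [18 25 25 18 21 26 22 25 20 21 23 25 20 23 20 25 23 24 19 31 31 31 37 24
  45 28 27 30 41 25 28 35]
 [20 23 23 23 25 23 31 23 18 25 22 27 16 25 23 21 30 27 24 31 26 34 26 23
  22 34 31 28 28 29 30 28]
 [20 23 22 23 27 27 26 25 27 23 25 23 25 25 28 25 27 21 25 32 24 21 25 27
  26 20 30 30 27 27 32 30]
 [28 24 25 30 18 27 25 23 28 23 25 25 27 17 28 28 23 23 20 25 22 34 25 27
  22 26 21 27 30 27 26 22]
 [28 27 23 18 21 23 22 23 23 29 23 25 20 24 25 20 21 23 28 21 16 26 21 21
  28 26 23 28 28 33 33 37]]
```

```bash
python3 - <<'E'
from h import *
def yaw(d): 
    d=d*np.sign(d[1]); return np.degrees(np.arctan2(-d[0],d[1]))
def mask_rect(c,m,box,z,k=4):
    x0,y0,x1,y1=box
    f=cv2.resize(cv2.GaussianBlur(m.astype(np.float32),(0,0),.8)[y0:y1,x0:x1],None,fx=k,fy=k,interpolation=cv2.INTER_CUBIC)
    f8=np.clip(f,0,255).astype(np.uint8);_,b=cv2.threshold(f8,0,255,cv2.THRESH_BINARY+cv2.THRESH_OTSU)
    b=cv2.morphologyEx(b,cv2.MORPH_CLOSE,np.ones((9,9)));b=cv2.morphologyEx(b,cv2.MORPH_OPEN,np.ones((9,9)))
    cs,_=cv2.findContours(b,cv2.RETR_EXTERNAL,cv2.CHAIN_APPROX_NONE);cn=max(cs,key=cv2.contourArea)
    px=(cn.reshape(-1,2)+.5)/k-.5+[x0,y0]
    return np.array([onplane(c,u,v,z)[:2]*1000 for u,v in px],np.float32)
for n,pb in [("t0.npz",(268,152,334,188)),("s0.npz",(276,205,330,256))]:
    c=dict(np.load(n));p=c["pixels"].astype(np.float32)
    print(n,"cam",ray(c,0,0)[0])
    m=120-2.5*(p[...,2]-p[...,0])  # neutral -> high
    W=mask_rect(c,m,pb,.006);r=cv2.minAreaRect(W);print("plate",r,cv2.contourArea(W))
    bx=cv2.boxPoints(r);e=[bx[1]-bx[0],bx[2]-bx[1]];e=max(e,key=np.linalg.norm);print("yaw",yaw(e))
c=dict(np.load("t0.npz"));p=c["pixels"].astype(np.float32)
W=mask_rect(c,150-p.mean(2),(156,154,262,206),.02)
# near edge and ends at z=.02
r=cv2.minAreaRect(W);print("base",r)
ym=(W[:,1].min()+W[:,1].max())/2
near=W[(W[:,0]<575)&(abs(W[:,1]-ym)<130)]
vx,vy,x0,y0=cv2.fitLine(near,cv2.DIST_HUBER,0,.01,.01).ravel();print("near edge yaw",yaw(np.array([vx,vy])),x0,y0)
Wf=mask_rect(c,150-p.mean(2),(156,154,262,206),.044);far=Wf[(Wf[:,0]>575)&(abs(Wf[:,1]-ym)<130)]
vx,vy,x1,y1=cv2.fitLine(far,cv2.DIST_HUBER,0,.01,.01).ravel();print("far edge(z44) yaw",yaw(np.array([vx,vy])),x1,y1)
# pin and slot
s=p.mean(2)[174:186,198:224]
w=np.clip(s-42,0,None);v,u=np.mgrid[174:186,198:224];pu,pv=(w*u).sum()/w.sum(),(w*v).sum()/w.sum();print("pin",pu,pv,onplane(c,pu,pv,.027)*1000)
w=(s<29)|(s>42);print("slot",onplane(c,u[w].mean(),v[w].mean(),.02)*1000, u[w].min(),u[w].max())
h=cv2.cvtColor(c["pixels"],cv2.COLOR_BGR2HSV)[...,1].astype(float)[167:175,283:292];v,u=np.mgrid[167:175,283:292];w=np.clip(h-32,0,None);hu,hv=(w*u).sum()/w.sum(),(w*v).sum()/w.sum();print("hole",hu,hv,onplane(c,hu,hv,.003)*1000)
# post top from depth
for n,b in (("t0.npz",(292,160,312,178)),("s0.npz",(290,215,315,240))):
    c=dict(np.load(n));P=cloud(c)[b[1]:b[3],b[0]:b[2]].reshape(-1,3);q=P[(P[:,2]>.044)&(P[:,2]<.06)];print("post",len(q),q.mean(0)*1000,(q.max(0)+q.min(0))*500)
E
```

```text
t0.npz cam [ 0.4167217  -0.05588511  1.30851414]
plate ((619.4089965820312, -211.32217407226562), (73.40983581542969, 191.51165771484375), 6.713178634643555) 13420.826168045169
yaw 6.7131844
s0.npz cam [ 0.12417073 -1.14719129  1.24908941]
plate ((620.297607421875, -215.9693603515625), (78.9413070678711, 195.96922302246094), 6.6987409591674805) 14280.363604953047
yaw 6.6987467
base ((568.8981323242188, 124.76081848144531), (331.4872741699219, 110.23699188232422), 83.51286315917969)
near edge yaw -6.5425944 514.68225 121.58369
far edge(z44) yaw -6.5764036 619.6014 122.18291
pin 211.42242858914292 178.99522183237656 [572.5482036  116.72407204  27.        ]
slot [573.50129133 124.98782993  20.        ] 203 217
hole 286.8576158940397 170.19205298013244 [ 614.66807477 -160.44345219    3.        ]
post 59 [ 620.60038265 -210.26845998   51.22667911] [ 620.30554929 -210.60471258   51.94632587]
post 63 [ 619.84114515 -215.01652293   50.01988655] [ 620.97845454 -214.97550098   50.42464106]
```

>>> move_arm:
  commands:
    - [[-16.37,-14.95,2.0,0,0,-0.488],[-16.37,-14.95,2.0,0,0,-0.488],[-16.37,-14.95,2.0,0,0,-0.488],[-16.37,-14.95,2.0,0,0,-0.488],[-16.37,-14.95,2.0,0,0,-0.488],[-16.37,-14.95,2.0,0,0,-0.488],[-16.37,-14.95,2.0,0,0,-0.488],[-16.37,-14.95,2.0,0,0,-0.488],[-16.37,-14.95,2.0,0,0,-0.488],[-16.37,-14.95,2.0,0,0,-0.488],[-16.37,-14.95,2.0,0,0,-0.488],[-16.37,-14.95,2.0,0,0,-0.488]]
  claw: -1

```text
time: 1.6
position: [0.5568, -0.0853, 0.3372]
tool_rot: [-0.058, 0.998, 0.0, -0.0]
ft_force: [1.2, 1.3, 0.1]
grip_width: 0.087
grip_force: 0.0
```

```bash
cat >> h.py <<'E'
from scipy.spatial.transform import Rotation as Ro
def go(x,y,z,yawdeg):
    "shift (units) and turn from measured pose to tool-down pose, mm; yaw = tool y vs world y"
    o=get_obs();R=Ro.from_quat(o["tool_rot"])
    a=np.radians(yawdeg);Y=np.array([-np.sin(a),np.cos(a),0]);Z=np.array([0,0,-1.]);T=Ro.from_matrix(np.stack([np.cross(Y,Z),Y,Z],1))
    d=R.inv().apply(np.array([x,y,z])/1000-o["position"])/.04
    print("t",round(o["time"],2),"pos",(o["position"]*1000).round(1),"F",o["ft_force"].round(2),"M",o["moment"].round(2),"w",round(o["grip_width"]*1000,1),"g",round(float(o["grip_force"]),1))
    yy=R.apply([0,1,0]);zz=R.apply([0,0,1]);print("yaw",round(np.degrees(np.arctan2(-yy[0],yy[1])),2),"zax",zz.round(4));print("go",d.round(3),(R.inv()*T).as_rotvec().round(3))
E
python3 -c "
from h import *
go(619.8,-212.5,290,6.7)"
```

```text
t 1.6 pos [556.8 -85.3 337.2] F [1.21 1.33 0.07] M [ 0.07 -0.07  0.01] w 87.0 g 0.0
yaw 6.68 zax [-5.e-04  4.e-04 -1.e+00]
go [-1.194 -3.341  1.179] [ 0. -0. -0.]
```

>>> move_arm:
  commands:
    - [[-0.9,-2.8,1.0,0,0,0],[-0.9,-2.8,1.0,0,0,0],[-0.9,-2.8,1.0,0,0,0],[-0.9,-2.8,1.0,0,0,0],[-0.9,-2.8,1.0,0,0,0]]

```text
time: 2.22
position: [0.6047, -0.1889, 0.2981]
tool_rot: [-0.059, 0.998, 0.0, -0.0]
ft_force: [0.2, 1.0, -0.5]
grip_width: 0.0872
grip_force: 0.0
```

```bash
python3 -c "
from h import *
go(619.8,-212.5,230,6.7)"
```

```text
t 2.23 pos [ 604.7 -188.9  298.1] F [ 0.16  1.01 -0.49] M [ 0.01  0.04 -0.02] w 87.2 g 0.0
yaw 6.8 zax [-6.e-04  5.e-04 -1.e+00]
go [-0.306 -0.632  1.701] [ 0.001 -0.001  0.002]
```

>>> move_arm:
  commands:
    - [[-0.3,-0.63,1.0,0,0,0],[-0.3,-0.63,1.0,0,0,0],[-0.3,-0.63,1.0,0,0,0]]

```text
time: 2.6
position: [0.6198, -0.2127, 0.2585]
tool_rot: [-0.059, 0.998, 0.0, -0.0]
ft_force: [0.3, 0.9, 0.4]
grip_width: 0.0869
grip_force: 0.0
```

```bash
python3 -c "
from h import *
go(619.8,-212.5,198,6.7)
s=grab('side');i=s['pixels'][130:270,220:400];cv2.imwrite('pics/d.png',np.clip(cv2.resize(i,None,fx=4,fy=4,interpolation=cv2.INTER_CUBIC)*1.5,0,255).astype(np.uint8))"
```

```text
t 2.6 pos [ 619.8 -212.7  258.5] F [0.3  0.91 0.45] M [0.01 0.06 0.03] w 86.9 g 0.0
yaw 6.78 zax [-3.e-04  5.e-04 -1.e+00]
go [-1.000e-03  4.000e-03  1.512e+00] [ 0.    -0.     0.001]
```

View pics/d.png

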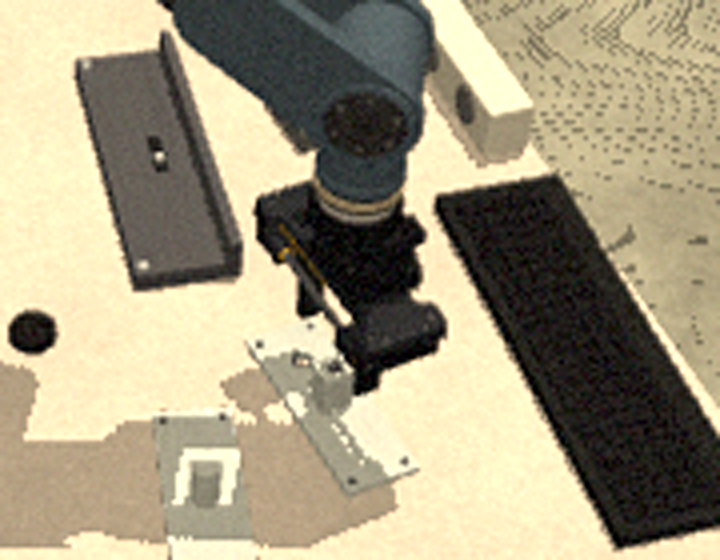

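The open fingers stand either side of the square post at about (332,385), along the plate's long axis. I'll descend and grip.

>>> move_arm:
  commands:
    - [[0,0,0.8,0,0,0],[0,0,1.5,0,0,0],[0,0,1.5,0,0,0]]

```text
time: 3.02
position: [0.6192, -0.2128, 0.1973]
tool_rot: [-0.059, 0.998, 0.001, -0.001]
ft_force: [-0.8, 1.4, 0.4]
grip_width: 0.0871
grip_force: 0.0
```

>>> move_arm:
  commands:
    - [[0,0,0,0,0,0],[0,0,0,0,0,0],[0,0,0,0,0,0],[0,0,0,0,0,0],[0,0,0,0,0,0],[0,0,0,0,0,0],[0,0,0,0,0,0],[0,0,0,0,0,0]]
  claw: 1
  squeeze: 25

```text
time: 4.03
position: [0.6198, -0.2133, 0.1976]
tool_rot: [-0.058, 0.998, 0.001, -0.001]
ft_force: [-0.7, 3.0, 0.8]
grip_width: 0.0242
grip_force: 25.0
```

```bash
python3 -c "
from h import *
go(619.8,-212.5,280,6.7)"
```

```text
t 4.03 pos [ 619.8 -213.3  197.6] F [-0.7   2.99  0.84] M [ 0.59  0.09 -0.06] w 24.2 g 25.0
yaw 6.7 zax [-0.0011  0.0015 -1.    ]
go [-1.00e-03  2.30e-02 -2.06e+00] [ 0.002 -0.001  0.   ]
```

>>> move_arm:
  commands:
    - [[0,0,-0.4,0,0,0],[0,0,-1.2,0,0,0],[0,0,-1.8,0,0,0],[0,0,-1.8,0,0,0],[0,0,-1.8,0,0,0]]

```text
time: 4.65
position: [0.6195, -0.2139, 0.2691]
tool_rot: [-0.059, 0.998, 0.0, -0.001]
ft_force: [-0.2, 0.6, -4.2]
grip_width: 0.0237
grip_force: 25.0
```

```bash
python3 -c "
from h import *
go(567,106.5,267,-6.55)"
```

```text
t 4.65 pos [ 619.5 -213.9  269.1] F [-0.18  0.55 -4.19] M [0.01 0.06 0.02] w 23.7 g 25.0
yaw 6.71 zax [-1.3e-03  4.0e-04 -1.0e+00]
go [0.368 8.109 0.057] [ 0.    -0.001  0.231]
```

>>> move_arm:
  commands:
    - [[0.05,0.6,0,0,0,0.02],[0.1,1.7,0,0,0,0.05],[0.15,2.9,0,0,0,0.09],[0.2,4.1,0,0,0,0.12],[0.25,5.3,0,0,0,0.16],[0.3,6.5,0,0,0,0.2],[0.35,7.5,0,0,0,0.231],[0.37,8.1,0,0,0,0.231],[0.37,8.1,0,0,0,0.231],[0.37,8.1,0,0,0,0.231]]

```text
time: 5.9
position: [0.5674, 0.1056, 0.2689]
tool_rot: [0.057, 0.998, -0.0, -0.001]
ft_force: [0.6, -0.1, -3.3]
grip_width: 0.0239
grip_force: 25.0
```

```bash
python3 -c "
from h import *
go(567,106.5,227,-6.55)
s=grab('side');i=s['pixels'][100:230,190:330];cv2.imwrite('pics/e.png',np.clip(cv2.resize(i,None,fx=4.5,fy=4.5,interpolation=cv2.INTER_CUBIC)*1.5,0,255).astype(np.uint8))"
```

```text
t 5.9 pos [567.4 105.6 268.9] F [ 0.59 -0.06 -3.25] M [ 0.   -0.04 -0.01] w 23.9 g 25.0
yaw -6.51 zax [-1.2e-03 -5.0e-04 -1.0e+00]
go [0.012 0.021 1.047] [-0.001 -0.001  0.001]
```

View pics/e.png

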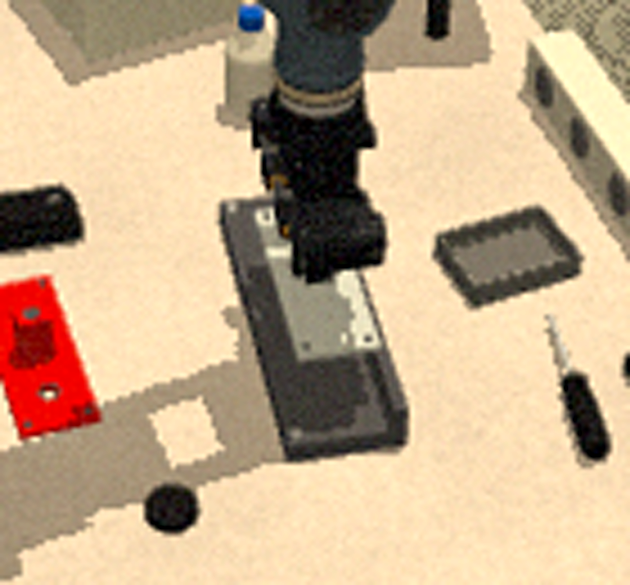

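The plate is held level above the bed and parallel to the fence, with nothing in its way. I'll lower it slowly.

>>> move_arm:
  commands:
    - [[0,0,0.3,0,0,0],[0,0,0.7,0,0,0],[0,0,0.92,0,0,0],[0,0,1.0,0,0,0],[0,0,1.0,0,0,0]]

```text
time: 6.58
position: [0.5674, 0.1061, 0.2294]
tool_rot: [0.057, 0.998, -0.0, -0.0]
ft_force: [0.2, 0.8, -3.1]
grip_width: 0.0239
grip_force: 25.0
```

>>> move_arm:
  commands:
    - [[0,0,0.025,0,0,0],[0,0,0.05,0,0,0],[0,0,0.05,0,0,0]]

```text
time: 6.95
position: [0.5674, 0.1061, 0.2279]
tool_rot: [0.057, 0.998, 0.0, 0.0]
ft_force: [0.7, -0.1, -4.0]
grip_width: 0.0237
grip_force: 25.0
```

```bash
python3 -c "
from h import *
go(567,106.5,224.6,-6.55)"
```

```text
t 6.95 pos [567.4 106.1 227.9] F [ 0.65 -0.13 -3.98] M [-0.01  0.02  0.03] w 23.7 g 25.0
yaw -6.52 zax [ 3.e-04  0.e+00 -1.e+00]
go [0.012 0.008 0.083] [0.    0.    0.001]
```

Next, small steps toward the fence (tool −x) while still just clear of the pin.

>>> move_arm:
  commands:
    - [[-0.025,0,0,0,0,0],[-0.05,0,0,0,0,0],[-0.05,0,0,0,0,0]]

```text
time: 7.32
position: [0.5695, 0.1058, 0.2278]
tool_rot: [0.057, 0.998, 0.0, 0.0]
ft_force: [-0.2, 0.2, -2.8]
grip_width: 0.0234
grip_force: 25.0
```

>>> move_arm:
  commands:
    - [[0,0,0.02,0,0,0],[0,0,0.02,0,0,0]]

```text
time: 7.58
position: [0.5693, 0.1059, 0.2268]
tool_rot: [0.057, 0.998, -0.0, -0.0]
ft_force: [0.5, -0.5, -3.1]
grip_width: 0.0238
grip_force: 25.0
```

>>> move_arm:
  commands:
    - [[0,0,0.02,0,0,0],[0,0,0.02,0,0,0]]

```text
time: 7.82
position: [0.5694, 0.1059, 0.226]
tool_rot: [0.057, 0.998, -0.0, -0.0]
ft_force: [-0.3, -0.9, -3.4]
grip_width: 0.0237
grip_force: 25.0
```

```bash
python3 -c "
from h import *
go(567,106.5,224.6,-6.55)"
```

```text
t 7.83 pos [569.4 105.9 226. ] F [-0.26 -0.87 -3.4 ] M [ 0.02 -0.01  0.  ] w 23.7 g 25.0
yaw -6.52 zax [-1.e-04 -0.e+00 -1.e+00]
go [0.061 0.009 0.036] [-0.    -0.     0.001]
```

>>> move_arm:
  commands:
    - [[0,0,0.015,0,0,0],[0,0,0.015,0,0,0]]

```text
time: 8.07
position: [0.5694, 0.1059, 0.2255]
tool_rot: [0.057, 0.998, -0.0, -0.0]
ft_force: [0.3, 0.3, -3.3]
grip_width: 0.0236
grip_force: 25.0
```

>>> move_arm:
  commands:
    - [[0,0,0.015,0,0,0],[0,0,0.015,0,0,0]]

```text
time: 8.32
position: [0.5694, 0.1059, 0.2249]
tool_rot: [0.057, 0.998, -0.0, -0.0]
ft_force: [-0.8, 0.7, -2.5]
grip_width: 0.0238
grip_force: 25.0
```

>>> move_arm:
  commands:
    - [[0,0,0.015,0,0,0],[0,0,0.015,0,0,0]]

```text
time: 8.57
position: [0.5694, 0.1059, 0.2246]
tool_rot: [0.057, 0.998, -0.0, 0.0]
ft_force: [-0.8, 0.1, -1.5]
grip_width: 0.0238
grip_force: 25.0
```

>>> move_arm:
  commands:
    - [[0,0,0.01,0,0,0],[0,0,0.01,0,0,0]]

```text
time: 8.82
position: [0.5694, 0.1059, 0.2244]
tool_rot: [0.057, 0.998, -0.0, 0.0]
ft_force: [-2.5, -0.8, 3.4]
grip_width: 0.0239
grip_force: 25.0
```

>>> move_arm:
  commands:
    - [[-0.025,0,0,0,0,0],[-0.025,0,0,0,0,0]]

```text
time: 9.07
position: [0.5699, 0.1058, 0.2244]
tool_rot: [0.057, 0.998, -0.0, -0.001]
ft_force: [-3.3, -0.8, 6.0]
grip_width: 0.0236
grip_force: 25.0
```

>>> move_arm:
  commands:
    - [[-0.02,0,0,0,0,0],[-0.02,0,0,0,0,0]]

```text
time: 9.32
position: [0.5703, 0.1058, 0.2244]
tool_rot: [0.057, 0.998, -0.0, -0.002]
ft_force: [-4.3, -0.1, 7.2]
grip_width: 0.0234
grip_force: 25.0
```

```bash
python3 -c "
from h import *
go(567,106.5,224.6,-6.55)"
```

```text
t 9.32 pos [570.3 105.8 224.4] F [-4.32 -0.06  7.22] M [0.14 0.74 0.04] w 23.4 g 25.0
yaw -6.51 zax [-3.1e-03  1.0e-04 -1.0e+00]
go [ 0.083  0.008 -0.005] [-0.    -0.003  0.001]
```

>>> move_arm:
  commands:
    - [[0,0,-0.015,0,0,0],[0,0,-0.015,0,0,0],[0,0,-0.015,0,0,0]]

```text
time: 9.7
position: [0.5704, 0.1058, 0.2244]
tool_rot: [0.057, 0.998, -0.0, -0.002]
ft_force: [-5.3, 1.7, 5.2]
grip_width: 0.0237
grip_force: 25.0
```

>>> move_arm:
  commands:
    - [[-0.01,0,0,0,0,0],[-0.01,0,0,0,0,0]]

```text
time: 9.95
position: [0.5705, 0.1058, 0.2244]
tool_rot: [0.057, 0.998, 0.0, -0.002]
ft_force: [-5.5, 0.2, 6.9]
grip_width: 0.0239
grip_force: 25.0
```

>>> move_arm:
  commands:
    - [[-0.015,0,0,0,0,0],[-0.015,0,0,0,0,0]]

```text
time: 10.2
position: [0.5708, 0.1058, 0.2244]
tool_rot: [0.057, 0.998, 0.0, -0.003]
ft_force: [-6.1, -0.0, 7.7]
grip_width: 0.024
grip_force: 25.0
```

>>> move_arm:
  commands:
    - [[0,0,-0.015,0,0,0],[0,0,-0.015,0,0,0],[0,0,-0.015,0,0,0]]

```text
time: 10.58
position: [0.5709, 0.1057, 0.2244]
tool_rot: [0.057, 0.998, 0.0, -0.002]
ft_force: [-5.3, 1.4, 4.2]
grip_width: 0.0241
grip_force: 25.0
```

>>> move_arm:
  commands:
    - [[0,0,-0.01,0,0,0],[0,0,-0.01,0,0,0]]

```text
time: 10.82
position: [0.571, 0.1057, 0.2245]
tool_rot: [0.057, 0.998, 0.0, -0.002]
ft_force: [-6.0, 0.9, -1.1]
grip_width: 0.0239
grip_force: 25.0
```

```bash
python3 -c "
from h import *
go(567,106.5,224.6,-6.55)"
```

```text
t 10.82 pos [571.  105.7 224.5] F [-6.01  0.92 -1.1 ] M [ 0.36  1.06 -0.14] w 23.9 g 25.0
yaw -6.57 zax [-4.7e-03  6.0e-04 -1.0e+00]
go [ 0.101  0.008 -0.001] [ 0.    -0.005 -0.   ]
```

>>> move_arm:
  commands:
    - [[0.01,-0.08,0,0,0,0],[0.01,-0.16,0,0,0,0],[0.01,-0.24,0,0,0,0],[0.01,-0.32,0,0,0,0],[0.01,-0.4,0,0,0,0]]

```text
time: 11.45
position: [0.569, 0.0906, 0.2245]
tool_rot: [0.058, 0.998, 0.001, -0.002]
ft_force: [-4.0, 4.0, -1.4]
grip_width: 0.0239
grip_force: 25.0
```

```bash
python3 -c "
from h import *
go(567,106.5,224.6,-6.55)"
```

```text
t 11.45 pos [569.   90.6 224.5] F [-3.96  3.99 -1.39] M [ 0.94  0.85 -0.2 ] w 23.9 g 25.0
yaw -6.6 zax [-0.0035  0.0023 -1.    ]
go [ 0.095  0.389 -0.001] [ 0.002 -0.004 -0.001]
```

>>> move_arm:
  commands:
    - [[0,-0.08,0,0,0,0],[0,-0.16,0,0,0,0],[0,-0.24,0,0,0,0],[0,-0.32,0,0,0,0],[0,-0.4,0,0,0,0],[0,-0.4,0,0,0,0]]

```text
time: 12.2
position: [0.5672, 0.0744, 0.2245]
tool_rot: [0.057, 0.998, 0.001, -0.002]
ft_force: [-4.6, 3.6, -1.0]
grip_width: 0.0235
grip_force: 25.0
```

```bash
python3 -c "
from h import *
go(567,106.5,224.6,-6.55)"
```

```text
t 12.2 pos [567.2  74.4 224.5] F [-4.58  3.6  -1.03] M [ 0.76  0.89 -0.1 ] w 23.5 g 25.0
yaw -6.59 zax [-0.0037  0.0017 -1.    ]
go [ 0.096  0.797 -0.002] [ 0.001 -0.004 -0.001]
```

>>> move_arm:
  commands:
    - [[0,-0.03,0.01,0,0,0],[0,-0.06,0.01,0,0,0],[0,-0.09,0.01,0,0,0],[0,-0.09,0.01,0,0,0]]

```text
time: 12.7
position: [0.5667, 0.0713, 0.2243]
tool_rot: [0.058, 0.998, 0.001, -0.002]
ft_force: [-4.6, 4.7, 0.3]
grip_width: 0.0236
grip_force: 25.0
```

>>> move_arm:
  commands:
    - [[0,-0.025,0,0,0,0],[0,-0.05,0,0,0,0]]

```text
time: 12.95
position: [0.5665, 0.069, 0.224]
tool_rot: [0.057, 0.998, 0.001, -0.002]
ft_force: [-4.0, 2.9, -3.2]
grip_width: 0.024
grip_force: 25.0
```

>>> move_arm:
  commands:
    - [[0,-0.025,0,0,0,0],[0,-0.025,0,0,0,0]]

```text
time: 13.2
position: [0.5664, 0.0678, 0.2238]
tool_rot: [0.057, 0.998, 0.001, -0.002]
ft_force: [-4.3, 2.5, -3.5]
grip_width: 0.0238
grip_force: 25.0
```

>>> move_arm:
  commands:
    - [[0,-0.025,0,0,0,0],[0,-0.025,0,0,0,0]]

```text
time: 13.45
position: [0.5663, 0.0668, 0.2238]
tool_rot: [0.057, 0.998, 0.001, -0.002]
ft_force: [-3.9, 2.2, -3.1]
grip_width: 0.0238
grip_force: 25.0
```

The pin contact is gone (Fz is back to the plate's weight and z has dropped), so the hole is over the pin. I'll lower in small steps.

>>> move_arm:
  commands:
    - [[0,-0.01,0.025,0,0,0],[0,-0.01,0.025,0,0,0]]

```text
time: 13.7
position: [0.5662, 0.0663, 0.2229]
tool_rot: [0.057, 0.998, 0.0, -0.002]
ft_force: [-4.9, 2.7, -2.7]
grip_width: 0.0236
grip_force: 25.0
```

>>> move_arm:
  commands:
    - [[0,0,0.025,0,0,0],[0,0,0.025,0,0,0]]

```text
time: 13.95
position: [0.5662, 0.0661, 0.222]
tool_rot: [0.057, 0.998, 0.0, -0.002]
ft_force: [-4.6, 2.0, -2.5]
grip_width: 0.0237
grip_force: 25.0
```

```bash
python3 -c "
from h import *
go(567,106.5,224.6,-6.55)"
```

```text
t 13.95 pos [566.2  66.1 222. ] F [-4.58  1.96 -2.46] M [ 0.28  0.87 -0.2 ] w 23.7 g 25.0
yaw -6.56 zax [-4.1e-03  7.0e-04 -1.0e+00]
go [ 0.095  1.005 -0.065] [ 0.    -0.004 -0.   ]
```

Down 2.4 mm and inside the hole. Continuing down.

>>> move_arm:
  commands:
    - [[0,0,0.025,0,0,0],[0,0,0.025,0,0,0]]

```text
time: 14.2
position: [0.5662, 0.066, 0.221]
tool_rot: [0.057, 0.998, 0.0, -0.002]
ft_force: [-5.6, 1.7, -2.5]
grip_width: 0.0237
grip_force: 25.0
```

>>> move_arm:
  commands:
    - [[0,0,0.025,0,0,0],[0,0,0.025,0,0,0]]

```text
time: 14.45
position: [0.5662, 0.066, 0.22]
tool_rot: [0.057, 0.998, 0.0, -0.002]
ft_force: [-4.8, 1.3, -1.6]
grip_width: 0.0239
grip_force: 25.0
```

>>> move_arm:
  commands:
    - [[0,0,0.025,0,0,0],[0,0,0.025,0,0,0]]

```text
time: 14.7
position: [0.5662, 0.066, 0.219]
tool_rot: [0.057, 0.998, 0.0, -0.002]
ft_force: [-5.6, 1.1, -1.6]
grip_width: 0.0239
grip_force: 25.0
```

>>> move_arm:
  commands:
    - [[0.01,0,0.02,0,0,0],[0.01,0,0.02,0,0,0]]

```text
time: 14.95
position: [0.566, 0.066, 0.2184]
tool_rot: [0.057, 0.998, 0.0, -0.002]
ft_force: [-5.2, 1.0, -3.5]
grip_width: 0.0237
grip_force: 25.0
```

>>> move_arm:
  commands:
    - [[0.01,0,0.015,0,0,0],[0.01,0,0.015,0,0,0]]

```text
time: 15.2
position: [0.5658, 0.066, 0.2181]
tool_rot: [0.057, 0.998, 0.0, -0.001]
ft_force: [-4.8, -0.3, -2.7]
grip_width: 0.024
grip_force: 25.0
```

```bash
python3 -c "
from h import *
go(567,106.5,224.6,-6.55)"
```

```text
t 15.2 pos [565.8  66.  218.1] F [-4.79 -0.29 -2.73] M [ 0.12  0.91 -0.2 ] w 24.0 g 25.0
yaw -6.54 zax [-2.4e-03  2.0e-04 -1.0e+00]
go [ 0.087  1.009 -0.161] [-0.    -0.002  0.   ]
```

>>> move_arm:
  commands:
    - [[0.01,0,0.012,0,0,0],[0.01,0,0.012,0,0,0]]

```text
time: 15.45
position: [0.5657, 0.066, 0.2178]
tool_rot: [0.057, 0.998, 0.0, -0.001]
ft_force: [-5.2, 0.8, -1.2]
grip_width: 0.0239
grip_force: 25.0
```

>>> move_arm:
  commands:
    - [[0.01,0,0.01,0,0,0],[0.01,0,0.01,0,0,0]]

```text
time: 15.7
position: [0.5655, 0.066, 0.2177]
tool_rot: [0.057, 0.998, 0.0, -0.0]
ft_force: [-4.1, 0.4, -0.2]
grip_width: 0.0236
grip_force: 25.0
```

```bash
python3 -c "
from h import *
go(567,106.5,224.6,-6.55)"
```

```text
t 15.7 pos [565.5  66.  217.7] F [-4.09  0.39 -0.22] M [ 0.11  0.88 -0.17] w 23.6 g 25.0
yaw -6.54 zax [-7.e-04  1.e-04 -1.e+00]
go [ 0.078  1.01  -0.172] [ 0.    -0.001  0.   ]
```

The plate is on the bed (TCP 217.7 mm, about 20 mm above the grasp height on the bench). Releasing and rising.

>>> move_arm:
  commands:
    - [[0,0,0,0,0,0],[0,0,0,0,0,0],[0,0,0,0,0,0],[0,0,0,0,0,0],[0,0,0,0,0,0],[0,0,0,0,0,0]]
  claw: -1

```text
time: 16.45
position: [0.5657, 0.066, 0.2179]
tool_rot: [0.057, 0.998, -0.0, 0.0]
ft_force: [-1.4, -0.2, 0.4]
grip_width: 0.0759
grip_force: 0.0
```

>>> move_arm:
  commands:
    - [[0,0,-0.3,0,0,0],[0,0,-1.2,0,0,0],[0,0,-2.4,0,0,0],[0,0,-3.2,0,0,0],[0,-2.0,-3.5,0,0,0],[0,-3.5,-3.5,0,0,0],[0,-5.0,-3.5,0,0,0],[0,-6.0,-3.5,0,0,0],[0,-7.0,-3.5,0,0,0],[0,-7.0,-3.5,0,0,0]]

```text
time: 17.7
position: [0.5336, -0.2151, 0.3587]
tool_rot: [0.059, 0.998, -0.001, 0.001]
ft_force: [0.5, 0.8, 0.9]
grip_width: 0.0869
grip_force: 0.0
```

```bash
python3 - <<'E'
from h import *
go(567,106.5,224.6,-6.55)
t=grab('top');s=grab('side')
P=cloud(t);g=t['pixels'].astype(int)
def f(i):return np.clip(i*1.5,0,255).astype(np.uint8)
a=f(cv2.resize(t['pixels'][150:210,155:270],None,fx=5,fy=5,interpolation=cv2.INTER_CUBIC));b=f(cv2.resize(s['pixels'][125:210,220:335],None,fx=5,fy=5,interpolation=cv2.INTER_CUBIC))
o=cv2.resize(np.vstack([a,b]),None,fx=.8,fy=.8);print(o.shape);cv2.imwrite('pics/f.png',o)
m=(abs(P[...,0]-.566)<.08)&(abs(P[...,1]-.066)<.12)&(P[...,2]>.015)&(P[...,2]<.035)&(g.mean(2)>70);Q=P[m];A=np.c_[Q[:,:2],np.ones(len(Q))];k=np.linalg.lstsq(A,Q[:,2],rcond=None)[0];print(len(Q),Q.mean(0),"slopes",k[:2])
E
```

```text
t 17.7 pos [ 533.6 -215.1  358.7] F [0.52 0.81 0.87] M [ 0.02 -0.01  0.03] w 86.9 g 0.0
yaw -6.78 zax [ 0.0019 -0.0016 -1.    ]
go [0.126 8.088 3.341] [-0.001  0.002 -0.004]
(580, 460, 3)
943 [0.56427162 0.06285798 0.02636635] slopes [0.01080419 0.00085679]
```

View pics/f.png

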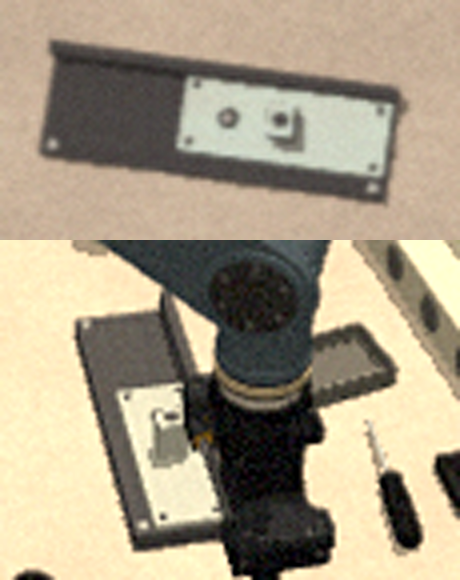

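The plate lies flat along the fence with its top at about 26 mm (20 mm bed plus 6 mm plate). The pin shows in the hole at about (228,117), and the bystanders in view are where they were. Handing in.

```bash
python3 -c "
from rig import *
print(hand_in())"
```

```text
the job is handed in; nothing more can be done
None
```

The holed plate is seated over the pin, flat on the bed along the fence, released and clear of the gripper, and I handed the job in at about 18 s of the 48 s allowed; no verdict came back.

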